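Put the toy ring tower together

TASK

Put the toy ring tower together on its wooden stand: thread the wide blue ring down over the post first, fully home on the foot, then the narrower yellow ring, fully home on top of the blue one, and let go of both. The red ring belongs to another set: leave it where it lies. The stand must end up standing upright.

Things in the scene. Friction and masses are not known exactly. Their poses are not given: they have to be found in the camera images.
- ring_stand: turned wooden toy stand, loose on the table, weighted (about 0.9 kg): a brown round foot 91 mm across and 18 mm high (its flat top, 18 mm up, is about 78 mm across) with a slim pale post upright in its centre, 14 mm thick at the root tapering to 11 mm near its rounded tip, 82 mm above the table. Origin: centre of the underside of the foot; z up along the post.
- blue_ring: wide turned wooden ring painted blue, lying flat: 66 mm across, 28 mm high, with a plain 30 mm bore right through it. Origin: centre of its underside; z up along the bore. About 60 g. Home, its underside lies on the foot, 18 mm above the stand's origin.
- yellow_ring: narrower turned wooden ring painted yellow, lying flat: 52 mm across, 28 mm high, with a plain 30 mm bore right through it. Origin: centre of its underside; z up along the bore. About 40 g. Home, its underside lies on the blue ring, 46 mm above the stand's origin.
- red_ring: bystander: narrower turned wooden ring painted red, lying flat: 52 mm across, 28 mm high, with a plain 30 mm bore right through it. Origin: centre of its underside; z up along the bore. About 40 g. Not part of the tower.

How it is judged:
By the outcome, as a careful person would: the job done as asked, in the order asked, and still so for the second after the job is handed in, with the robot touching nothing.
It also fails if it takes over 61 s, if anything falls off the work surface, if the arm or the gripper's body presses on something with over 40 N, if the wrist force passes 120 N, or if a joint passes its speed limit or range.

ROBOT

A 6-joint arm with a two-finger parallel gripper is mounted at the origin on a cart in front of the work surface, level with it; the furniture and walls round the work are solid. World frame = base frame: x ahead of the robot, y to its left, z up, the work surface at z = 0. Lengths are in m, angles in rad, forces in N, time in s.
With the tool pointing down it reaches from about 0.35 to 0.875 m from the base axis. Payload 4.2 kg.
Tool frame: the origin (TCP) lies midway between the tips of the shut fingers; the grasp point (between the pads) lies 19 mm behind it (r.hold_point_z is the distance from the TCP to the grasp point, in m); z points along the fingers, y is the direction in which the jaws open and shut (so a half turn about z gives the same grasp; the last joint's range is limited). The gripper opens to 85 mm and grips with 20 to 120 N. Pads are 22 mm wide; open, the fingers measure 114 mm over their backs; the gripper's body (76 mm by 85 mm) begins 54 mm behind the grasp point. The pads swing forward as they close: fully open they stand 13 mm farther back than shut.
Start: joints at [1.433, 0.385, 0.008, 0, -1.194, -0.259], TCP at [0.242, 0.576, 0.231] pointing down, gripper open.
Joint ranges: [-3.14, 3.14], [-1.21, 2.06], [-1.07, 1.41], [-3.16, 2.05], [-2.99, -0.16], [-3.1, 3.1]. Speed limits (rad/s): [2.79, 2.79, 3.14, 3.14, 3.14, 3.14].

INTERFACE

Orientations are given as a rotation vector (axis times angle).
In Python, from workcell import r gives the robot as it stands. The module is installed in compiled form; this text tells all that it offers.
- The arm moves only by the tool apply_moves, never from a script. Its argument "increments" is one flat list of numbers, 5 for each row, row after row: the shift along the world's x, y, z in mm, then the turn about the world's z in rad, then the opening in per cent of the stroke, from 0 (shut) to 100 (fully open). A call has 1 to 12 rows; each row shifts and turns the commanded pose from where the row before left it; what a row does not reach is not made up. A row lasts 1/8 s, in which the tool goes at most 62.5 mm and 10.7 degrees, less where a joint would pass 70% of its speed; a pose out of reach is approached as far as the arm can. A call is refused whole if a number of a shift passes 62.5 or a number of a turn 0.188, either way. A call with a gripper value outside its range is refused whole. The fingers move at their own pace and stop on an object; "squeeze" is the grip in N (left out, the last holds). Time passes only in rows, so rows that do not move let the fingers close. It gives the time, the measured TCP pose, the force and the opening at its end, in the units of the state.
- r.sense(): the state, without advancing time (a new reading comes with each control period).
- r.grab_frame(name): name is "side" or "top" or "wrist"; returns (picture, depth): 384x512x3 uint8, blue, green, red; 384x512 float32, m along the optical axis (not along the pixel's ray), 0 where there is no reading.
- r.get_calibration(name): a dict with "vfov" (degrees; the focal length in pixels is half the picture's height over the tangent of half this angle, whatever the lens; pixels are square), "cx", "cy" (the principal point, pixels), "xyz" and "rotation" of the camera in the world. Camera axes: x right, y down, z forward; pixel columns grow to the right and rows downward; lengths in m; the calibration is good to about 2 mm. A picture is of the moment at which its call begins: read the wrist's pose just before it. get_calibration takes no time and is no camera call; for the wrist camera it gives the pose at the moment of the call.
- r.sign_off(): hands the job in, once; it reports no verdict.
The state is a dict: "time": time; "qpos": joint angles; "qvel": joint speeds; "tau": joint torques, N m; "tool_pos": TCP position; "tool_rot": TCP orientation; "contact_force": force on the tool from outside, world axes, zero at the start; "wrist_torque": the same for the moment, N m; "width": finger opening in m.
Only numpy, scipy, OpenCV 4.12 (cv2) and the standard library are available. Lean on these libraries where they do the work, as an engineer would, in place of code of your own. Each camera call takes 0.05 s, during which the arm holds its last target.

## Working session

There is one attempt and no reset: what is moved stays moved. The work goes in short steps, Python scripts to look and compute and a tool call to move; the robot and the scene stay as the last step left them, time stands still between calls to the robot, and variables do not carry over. Pictures are saved under pics/ and viewed, and the job is handed in when it is done.

Besides the shell and the picture viewer there is one more tool, called as name(argument=value, ...), one argument or row to a line, values as JSON. apply_moves: Moves the arm, as the interface text tells. Its arguments: {"type":"object","properties":{"increments":{"type":"array"},"squeeze":{"type":"number"}},"required":["increments"]}

```bash
mkdir -p pics; cat > h.py <<'E'
import numpy as np, cv2
from workcell import r
def cal(n):
    c=r.get_calibration(n); f=192/np.tan(np.radians(c['vfov'])/2)
    R=np.array(c['rotation'],float)
    if R.shape!=(3,3): R=cv2.Rodrigues(R.reshape(3))[0]
    return f,c['cx'],c['cy'],np.array(c['xyz']),R
def cloud(c,d):
    f,cx,cy,t,R=c
    v,u=np.mgrid[0:384,0:512]
    P=np.stack([(u-cx)/f*d,(v-cy)/f*d,d],-1)
    return P@R.T+t
def ray(c,u,v,z):
    f,cx,cy,t,R=c
    d=R@np.array([(u-cx)/f,(v-cy)/f,1]); return t+d*(z-t[2])/d[2]
E
python3 - <<'E'
from h import *
s=r.sense(); print({k:np.round(v,3) for k,v in s.items()})
for n in ("top","side","wrist"):
    c=r.get_calibration(n); print(n,c)
    im,d=r.grab_frame(n); cv2.imwrite(f'pics/{n}0.png',im); np.savez(f'{n}0.npz',im=im,d=d)
print(r.hold_point_z)
E
```

```text
{'time': np.float64(0.0), 'qpos': array([ 1.433,  0.386,  0.007, -0.   , -1.194, -0.259]), 'qvel': array([ 0.001, -0.   , -0.   ,  0.   , -0.   , -0.001]), 'tau': array([-1.0000e-03, -3.9229e+01,  1.8840e+01,  4.1860e+00, -5.0000e-03,
        0.0000e+00]), 'tool_pos': array([0.241, 0.576, 0.23 ]), 'tool_rot': array([ 3.078e+00, -6.190e-01, -1.000e-03]), 'contact_force': array([ 0.621, -1.14 , -0.717]), 'wrist_torque': array([-0.025, -0.017,  0.004]), 'width': np.float64(0.085)}
top {'vfov': 47.602072873347716, 'cx': 251.62943077432956, 'cy': 187.87860590899206, 'xyz': array([0.32415692, 0.04269673, 1.06685749]), 'rotation': array([-2.14856346,  2.16502822, -0.16042871])}
side {'vfov': 53.32596251809408, 'cx': 246.1779371314912, 'cy': 192.5023660617022, 'xyz': array([ 0.53236935, -0.91474596,  0.57252524]), 'rotation': array([-2.09097975, -0.08462383,  0.01544088])}
wrist {'vfov': 66.04654503469492, 'cx': 259.21401293089997, 'cy': 187.86449738325572, 'xyz': array([0.30759818, 0.5488412 , 0.3732447 ]), 'rotation': array([ 1.64064197, -2.46828659, -0.34725782])}
0.0187
```

View pics/top0.png

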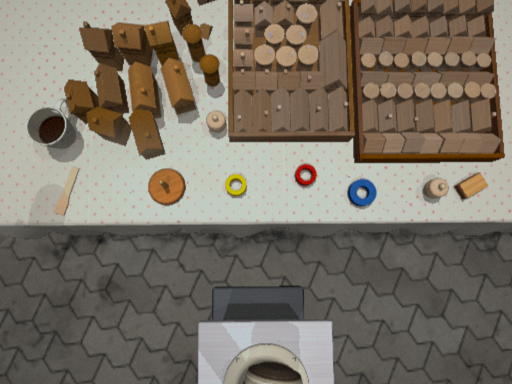

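View pics/side0.png

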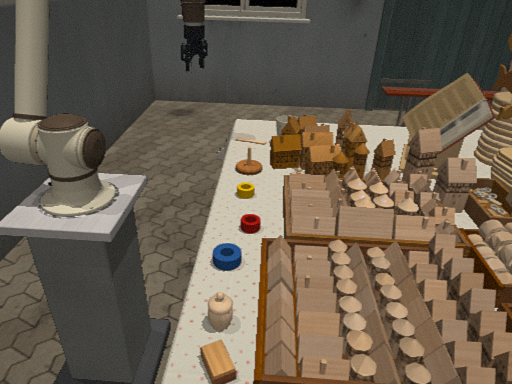

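View pics/wrist0.png

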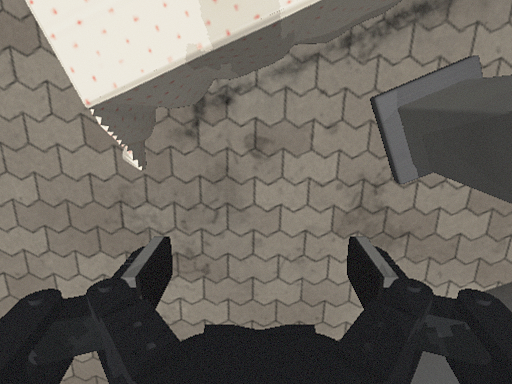

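The top view shows the stand at (167,187), yellow at (236,184), red at (306,175) and blue at (362,192). In the side view they are at (249,167), (245,190), (250,223) and (227,257). Next I'll measure their positions.

```bash
cat > det.py <<'E'
from h import *
H={'blue':((100,120,40),(125,255,255)),'yellow':((22,150,80),(34,255,255)),'red':((0,190,60),(6,255,255))}
def rings(n,im,d):
    c=cal(n); P=cloud(c,d); hsv=cv2.cvtColor(im,cv2.COLOR_BGR2HSV); o={}
    for k,(a,b) in H.items():
        m=cv2.inRange(hsv,a,b)
        nl,l,st,ce=cv2.connectedComponentsWithStats(m)
        if nl<2: continue
        i=1+np.argmax(st[1:,4]); m=(l==i)
        q=P[m&(d>0)]; 
        t=q[(abs(q[:,2]-np.percentile(q[:,2],90))<.004)]
        cc,rr=cv2.minEnclosingCircle(t[:,:2].astype(np.float32))
        o[k]=(np.round(cc,4),round(rr,4),np.round(np.percentile(q[:,2],[5,50,90]),3),len(t),st[i])
    return o
E
python3 - <<'E'
from det import *
for n in ('top','side'):
    z=np.load(n+'0.npz'); im,d=z['im'],z['d']
    for k,v in rings(n,im,d).items(): print(n,k,*v)
    P=cloud(cal(n),d)
    # stand: foot & post by position
    c=cal(n)
    g=ray(c,*((167,187) if n=='top' else (249,167)),.018); print('seed',g)
    near=(np.hypot(P[...,0]-g[0],P[...,1]-g[1])<.08)&(d>0)
    for a,b in ((.012,.024),(.045,.09)):
        q=P[near&(P[...,2]>a)&(P[...,2]<b)]
        if len(q)>2: print(a,len(q),np.round(q.mean(0),4),cv2.minEnclosingCircle(q[:,:2].astype(np.float32)))
    q=P[near&(abs(P[...,2])<.009)]; print('table',np.median(q[:,2]))
    x,y={'top':(110,130),'side':(190,110)}[n]
    cv2.imwrite(f'pics/{n}0z.png',cv2.resize(im[y:y+120,x:x+160],None,fx=5,fy=5,interpolation=cv2.INTER_NEAREST))
E
```

```text
top blue [ 0.4553 -0.2378] 0.032 [0.017 0.027 0.03 ] 317 [348 179  28  27 468]
top yellow [0.4757 0.0682] 0.0249 [0.01  0.027 0.03 ] 161 [226 174  20  22 240]
top red [ 0.4989 -0.1018] 0.0243 [0.018 0.027 0.03 ] 141 [296 165  20  20 202]
seed [0.47113388 0.23425547 0.018     ]
0.012 964 [0.4747 0.2374 0.0172] ((0.4758586585521698, 0.2381608635187149), 0.04469500854611397)
0.045 34 [0.474  0.2362 0.0697] ((0.47215986251831055, 0.2368362545967102), 0.004395423922687769)
table -8.910687562446729e-05
side blue [ 0.4572 -0.2414] 0.033 [0.007 0.027 0.029] 343 [213 244  28  26 624]
side yellow [0.4766 0.065 ] 0.0253 [0.007 0.023 0.029] 85 [238 183  16  15 212]
side red [ 0.501  -0.1067] 0.0248 [0.007 0.024 0.029] 116 [241 215  19  18 257]
seed [0.47905935 0.21723456 0.018     ]
0.012 247 [0.4776 0.2277 0.0177] ((0.4772818386554718, 0.23528173565864563), 0.044780418276786804)
0.045 35 [0.4776 0.2347 0.0645] ((0.4779258668422699, 0.23571519553661346), 0.007205554749816656)
table 0.001068181060394191
```

View pics/top0z.png

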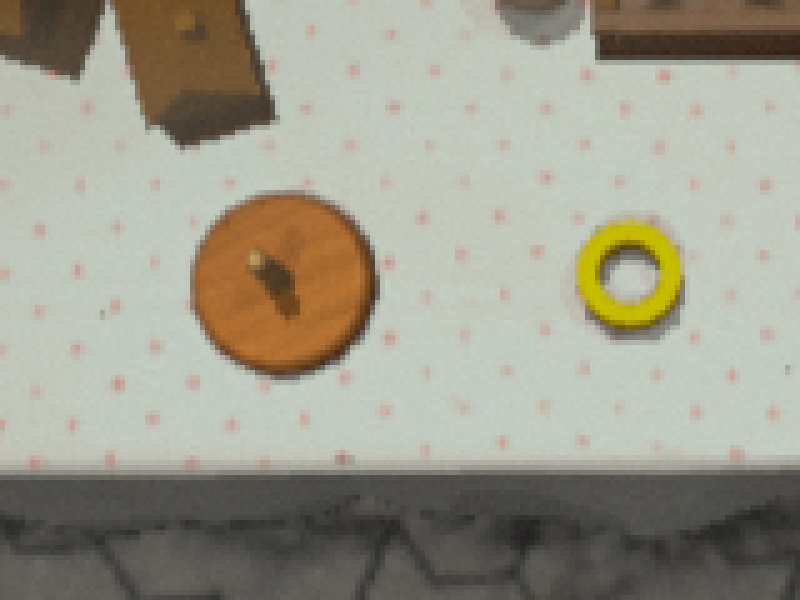

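View pics/side0z.png

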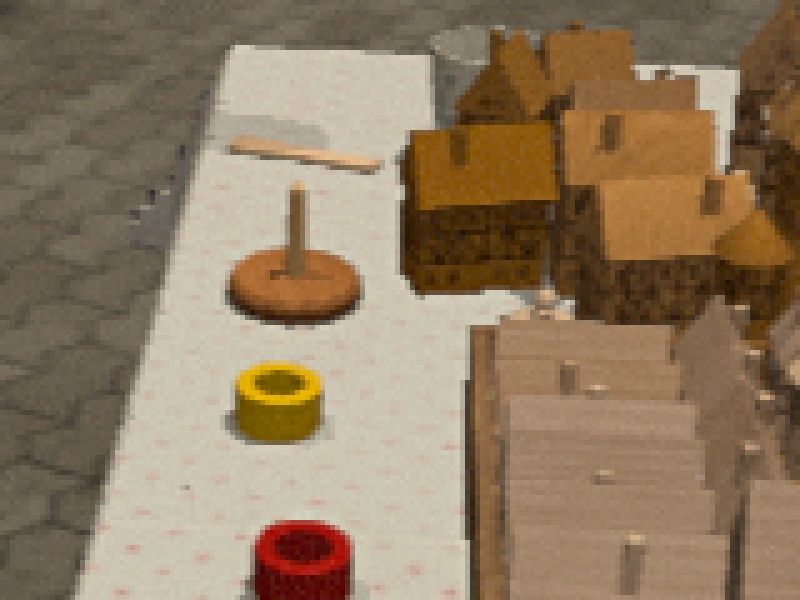

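Both views agree to within a few mm: stand about (0.4765, 0.2365), yellow (0.476, 0.0665), blue (0.4565, −0.2395). The bore leaves about ±8 mm, so I'll move above blue and refine with the wrist camera.

apply_moves(
  increments=[13,-48,0,0,100,13,-48,0,0,100,13,-48,0,0,100,13,-48,0,0,100,13,-48,0,0,100,13,-48,0,0,100,13,-48,0,0,100,13,-48,0,0,100,13,-48,0,0,100,13,-48,0,0,100,13,-48,0,0,100,13,-48,0,0,100],
  squeeze=40,
)

```text
time: 1.65
tool_pos: [0.3976, -0.0012, 0.2314]
tool_rot: [-3.08, 0.619, -0.001]
contact_force: [1.6, 0.7, 0.2]
width: 0.0851
```

apply_moves(
  increments=[13,-48,0,0,100,13,-48,0,0,100,13,-48,0,0,100,13,-48,0,0,100,7,-40,-20,0,100,0,0,-20,0,100,0,0,0,0,100],
)

```text
time: 2.52
tool_pos: [0.4551, -0.2318, 0.1895]
tool_rot: [-3.079, 0.621, 0.008]
contact_force: [-0.3, -0.3, 0.6]
width: 0.0855
```

```bash
cat > look.py <<'E'
import sys; from det import *
t=sys.argv[1]
for n in sys.argv[2:]:
    s=r.sense(); 
    c=cal(n); im,d=r.grab_frame(n); cv2.imwrite(f'pics/{n}{t}.png',im); np.savez(f'{n}{t}.npz',im=im,d=d)
    for k,v in rings(n,im,d).items(): print(n,k,*v)
s=r.sense(); R=cv2.Rodrigues(np.array(s['tool_rot']))[0]; print(s['time'],np.round(s['tool_pos'],4),'y',np.round(R[:,1],3),'z',np.round(R[:,2],3),np.round(s['contact_force'],1),round(s['width'],4),np.round(s['qpos'],2))
E
python3 look.py 1 wrist
```

```text
wrist blue [ 0.458  -0.2393] 0.0329 [0.024 0.029 0.03 ] 2273 [ 236  136   61   62 2448]
wrist yellow [0.4772 0.0669] 0.0264 [0.007 0.027 0.03 ] 754 [   0  226   49   48 1427]
wrist red [ 0.5022 -0.1035] 0.0258 [0.018 0.029 0.03 ] 1053 [ 108  153   48   49 1175]
2.575 [ 0.456  -0.2317  0.1909] y [-0.387 -0.922  0.001] z [-0.002  0.    -1.   ] [-0.7  0.8  0.8] 0.0852 [-0.15  0.23 -0.33  0.   -1.02  1.33]
```

View pics/wrist1.png

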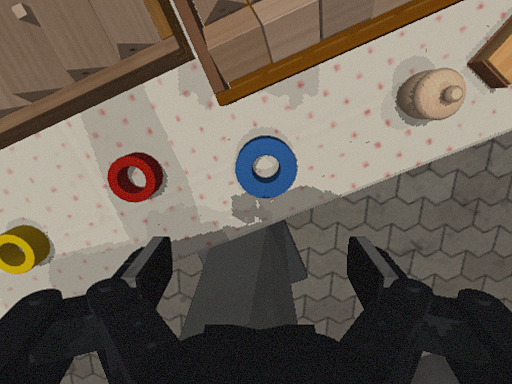

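Wrist view: blue is centred at (266,167), red at (134,177) and yellow at (20,250). It puts blue at (0.458, −0.239). Before descending I'll check how high the box and houses are near blue, yellow and the stand.

```bash
python3 - <<'E'
from det import *
z=np.load('top0.npz');P=cloud(cal('top'),z['d']);
for nm,x,y in (('blue',.4575,-.2395),('yel',.4765,.067),('stand',.4765,.2365)):
  for r0 in (.06,.08,.1,.12,.15):
    h=np.hypot(P[...,0]-x,P[...,1]-y); m=(h<r0+.03)&(h>=r0)&(z['d']>0); print(nm,r0,np.round(P[m][:,2].max(),3))
E
```

```text
blue 0.06 0.067
blue 0.08 0.081
blue 0.1 0.086
blue 0.12 0.088
blue 0.15 0.098
yel 0.06 0.007
yel 0.08 0.062
yel 0.1 0.089
yel 0.12 0.089
yel 0.15 0.092
stand 0.06 0.113
stand 0.08 0.117
stand 0.1 0.117
stand 0.12 0.117
stand 0.15 0.148
```

apply_moves(
  increments=[2,-8,-20,0,100,0,0,-30,0,100,0,0,-30,0,100,0,0,-10,0,100,0,0,0,0,100],
)

```text
time: 3.2
tool_pos: [0.4591, -0.2394, 0.1019]
tool_rot: [3.08, -0.617, 0.001]
contact_force: [-0.4, 0.5, 0.5]
width: 0.0855
```

apply_moves(
  increments=[-1,0,-30,0,100,0,0,-30,0,100,0,0,-20,0,100,0,0,-18,0,100,0,0,0,0,100],
)

```text
time: 3.82
tool_pos: [0.458, -0.2396, 0.0036]
tool_rot: [3.08, -0.618, 0.0]
contact_force: [0.3, -0.4, 1.2]
width: 0.0852
```

```bash
python3 - <<'E'
from det import *
z=np.load('top0.npz');P=cloud(cal('top'),z['d'])
h=np.hypot(P[...,0]-.4765,P[...,1]-.2365); m=(h<.13)&(h>.05)&(z['d']>0)&(P[...,2]>.03)
Q=P[m]; h=h[m]
o=np.argsort(h)[:400:16]
for i in o: print(np.round(h[i],3),np.round(Q[i]*1000).astype(int))
E
python3 look.py 2 wrist
```

```text
0.076 [549 260  99]
0.077 [549 262  89]
0.078 [553 249  72]
0.078 [545 273  97]
0.079 [546 274  84]
0.08 [544 279  72]
0.08 [544 279  91]
0.081 [551 268  51]
0.081 [549 273  37]
0.082 [558 240  71]
0.083 [554 266 109]
0.084 [542 289  70]
0.085 [555 268 112]
0.086 [544 290  47]
0.088 [555 276  96]
0.089 [557 274 105]
0.091 [565 259  93]
0.092 [569 244  67]
0.094 [570 245  71]
0.095 [560 282  92]
0.097 [558 289  81]
0.098 [573 256  88]
0.1 [575 253  80]
0.102 [576 254  83]
0.102 [569 279 103]
wrist blue [ 0.457  -0.2394] 0.0331 [0.011 0.029 0.03 ] 11448 [  191   188   141   142 14247]
wrist red [ 0.4909 -0.1225] 0.0119 [0.027 0.029 0.029] 310 [  0 273  12  46 311]
3.875 [ 0.4586 -0.2397  0.0044] y [-0.386 -0.923 -0.   ] z [ 0.002 -0.001 -1.   ] [0.1 0.1 0.6] 0.0853 [-0.17  0.49 -0.52  0.   -0.56  1.34]
```

View pics/wrist2.png

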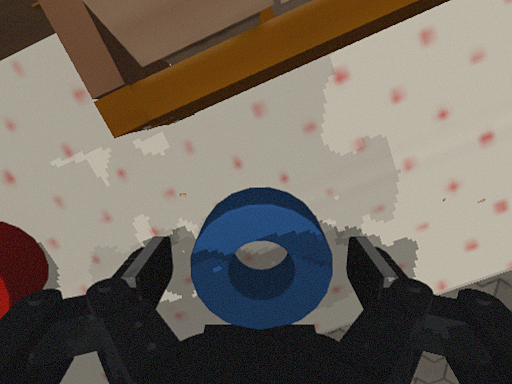

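Blue sits midway between the fingers, at (262,258), so I'll close and lift a little.

apply_moves(
  increments=[0,0,0,0,0,0,0,0,0,0,0,0,0,0,0,0,0,0,0,0,0,0,0,0,0,0,0,0,0,0,0,0,10,0,0,0,0,30,0,0,0,0,30,0,0,0,0,0,0,0],
  squeeze=40,
)

```text
time: 5.12
tool_pos: [0.4594, -0.24, 0.0764]
tool_rot: [3.08, -0.619, 0.011]
contact_force: [0.0, -0.7, -1.3]
width: 0.0652
```

```bash
python3 look.py 3 wrist side
```

```text
wrist blue [ 0.4559 -0.2384] 0.0332 [0.08  0.097 0.098] 11232 [  189   188   141   142 13953]
wrist red [ 0.4998 -0.1028] 0.0262 [0.011 0.026 0.027] 2341 [  22  187   79   76 2856]
side blue [ 0.4625 -0.2384] 0.0334 [0.075 0.096 0.099] 192 [217 218  25  27 375]
side yellow [0. 0.] 0.0 [0.007 0.026 0.041] 0 [247 183   7  15  81]
side red [ 0.502  -0.1061] 0.0252 [0.006 0.024 0.029] 115 [242 215  18  18 261]
5.225 [ 0.4573 -0.2394  0.0737] y [-0.387 -0.922 -0.001] z [ 0.001  0.    -1.   ] [-0.4  0.2 -0.9] 0.0656 [-0.17  0.38 -0.46 -0.   -0.73  1.34]
```

View pics/wrist3.png

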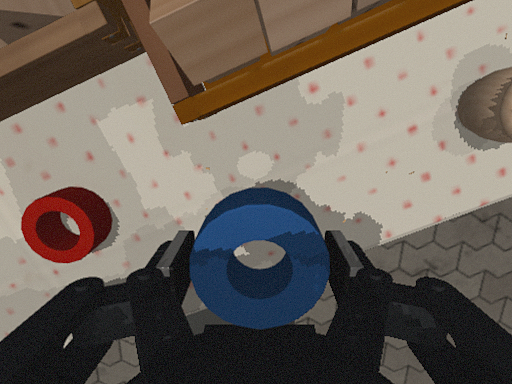

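View pics/side3.png

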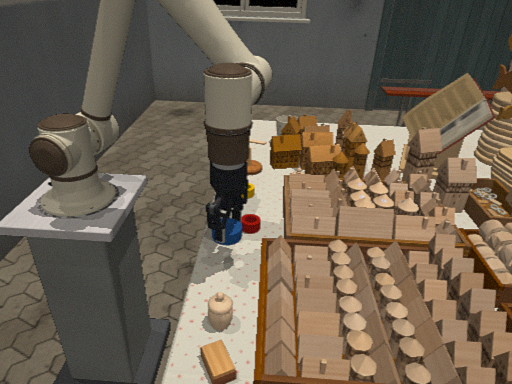

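Blue is held level: at (260,258) in the wrist view, clear of the table in the side view at (228,232), width 65 mm. Its underside is about 4 mm below the TCP. I'll raise it and carry it to just short of the stand.

apply_moves(
  increments=[0,0,45,0,0,0,10,40,0,0,0,40,5,0,0,2,45,0,0,0,2,50,0,0,0,2,50,0,0,0,2,50,0,0,0,2,50,0,0,0,2,50,0,0,0,2,45,0,0,0,2,30,0,0,0,0,0,0,0,0],
)

```text
time: 6.72
tool_pos: [0.473, 0.1818, 0.1619]
tool_rot: [3.079, -0.615, -0.003]
contact_force: [0.2, -0.1, -1.7]
width: 0.0652
```

```bash
python3 look.py 4 wrist
```

```text
wrist blue [0.4701 0.1819] 0.0335 [0.167 0.184 0.185] 11282 [  189   188   141   142 14016]
wrist yellow [0.4761 0.067 ] 0.026 [0.008 0.028 0.029] 1602 [ 337  102   62   56 2127]
wrist red [ 0.513  -0.0828] 0.0071 [0.003 0.006 0.009] 30 [504  17   8  19  54]
6.775 [0.4727 0.1806 0.1619] y [-0.385 -0.923  0.003] z [-0.003 -0.002 -1.   ] [ 0.3 -0.9 -1. ] 0.0655 [ 0.69  0.25 -0.38 -0.   -0.94  0.49]
```

View pics/wrist4.png

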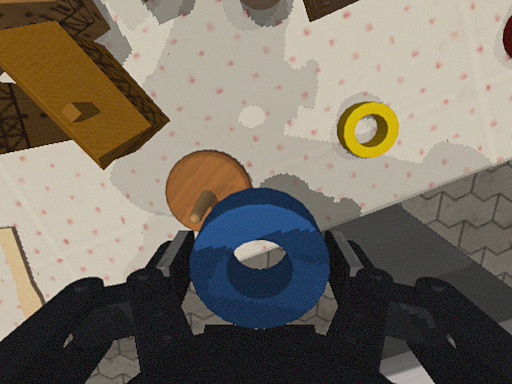

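The wrist view shows the ring at (260,258), with the foot at (208,190) and the post tip near (197,217). I'll get the stand position from this view.

```bash
python3 - <<'E'
from det import *
z=np.load('wrist4.npz'); im,d=z['im'],z['d']; c=cal('wrist'); P=cloud(c,d)
h=np.hypot(P[...,0]-.4765,P[...,1]-.2365)
hsv=cv2.cvtColor(im,cv2.COLOR_BGR2HSV)
blue=cv2.dilate(cv2.inRange(hsv,(95,60,20),(130,255,255)),np.ones((5,5)))>0
v,u=np.mgrid[0:384,0:512]
ok=(~blue)&(d>0)&(h<.06)
m=ok&(P[...,2]>.072)&(P[...,2]<.088); print('tip',m.sum(),np.median(P[m],0),u[m].mean(),v[m].mean())
m=ok&(P[...,2]>.05)&(P[...,2]<.09); print('post',m.sum(),P[m].mean(0))
# foot outline: fit circle to outer edge points of foot (z 5..22)
m=(ok&(P[...,2]>.008)&(P[...,2]<.022)&(u<262)&(v<240)).astype(np.uint8)
cn=max(cv2.findContours(m,0,cv2.CHAIN_APPROX_NONE)[0],key=cv2.contourArea)[:,0]
q=np.array([P[b,a] for a,b in cn]); 
e=cv2.dilate(blue.astype(np.uint8),np.ones((7,7)))
g=[(i) for i,(a,b) in enumerate(cn) if not e[b,a] and q[i,2]<.018 and np.hypot(q[i,0]-.4765,q[i,1]-.2365)>.038]
q=q[g]; A=np.c_[2*q[:,:2],np.ones(len(q))]; s=np.linalg.lstsq(A,(q[:,:2]**2).sum(1),rcond=None)[0]
print('foot',s[:2],np.sqrt(s[2]+s[:2]@s[:2]),len(q))
print('ray tip',ray(c,197,217,.08))
cv2.imwrite('pics/w4z.png',cv2.resize(im[140:260,140:300],None,fx=5,fy=5,interpolation=cv2.INTER_NEAREST))
E
```

```text
tip 145 [0.47662168 0.23476873 0.07919146] 195.97241379310344 215.57931034482758
post 284 [0.47712407 0.2341871  0.07009444]
foot [0.47625415 0.23572635] 0.043539285925647424 155
ray tip [0.47542133 0.2343927  0.08      ]
```

View pics/w4z.png

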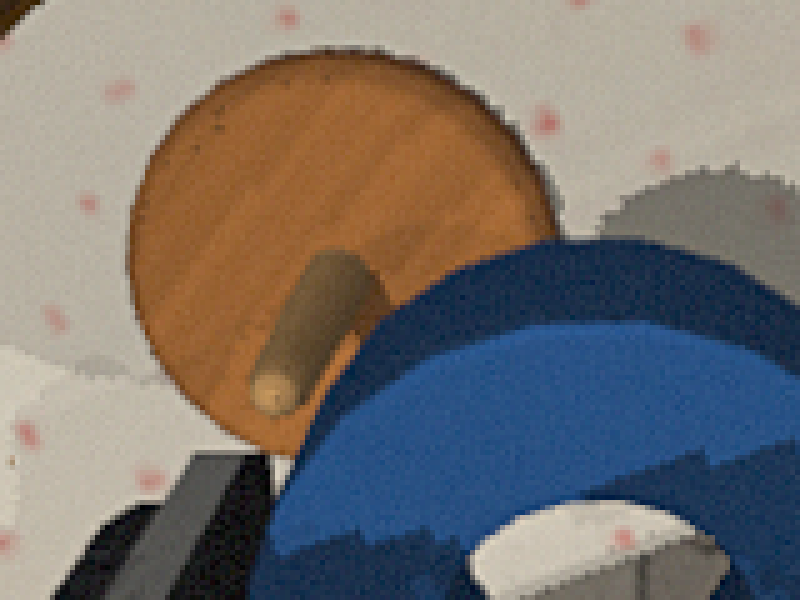

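In the wrist frame the stand is at (0.4763, 0.2353) and the ring at (0.4701, 0.1819), so the shift is (+6, +53) mm. I'll centre there, come down to just above the tip, and look.

apply_moves(
  increments=[3,27,0,0,0,3,26,0,0,0,0,0,-30,0,0,0,0,-25,0,0,0,0,0,0,0],
)

```text
time: 7.4
tool_pos: [0.4783, 0.2323, 0.1062]
tool_rot: [3.075, -0.619, -0.006]
contact_force: [0.9, 0.2, 0.0]
width: 0.0653
```

```bash
python3 look.py 5 wrist side; python3 -c "
from h import *
im=np.load('side5.npz')['im']; cv2.imwrite('pics/s5z.png',cv2.resize(im[110:200,190:310],None,fx=6,fy=6,interpolation=2))"
```

```text
wrist blue [0.4771 0.2341] 0.0333 [0.113 0.13  0.131] 11261 [  189   188   141   141 13985]
wrist yellow [0.4781 0.0694] 0.0261 [0.007 0.029 0.03 ] 2708 [ 414   80   89   71 4340]
side blue [0.4789 0.2315] 0.033 [0.108 0.126 0.131] 62 [241 130  19  14 147]
side yellow [0.4784 0.0656] 0.0249 [0.007 0.022 0.029] 87 [237 183  17  15 218]
side red [ 0.502  -0.1062] 0.0248 [0.006 0.024 0.029] 120 [241 215  19  18 268]
7.5 [0.48   0.2336 0.1088] y [-0.386 -0.922 -0.   ] z [ 0.001 -0.    -1.   ] [-0.5 -0.3 -0.9] 0.0651 [ 0.76  0.36 -0.38  0.   -0.83  0.42]
```

View pics/wrist5.png

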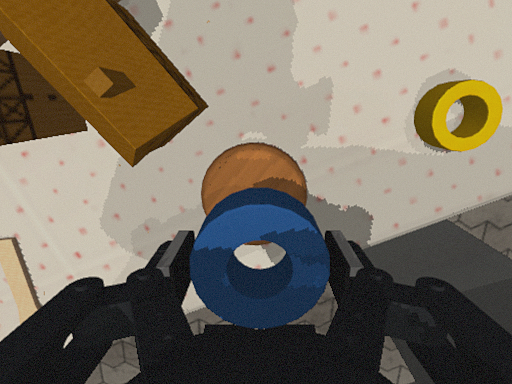

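View pics/s5z.png

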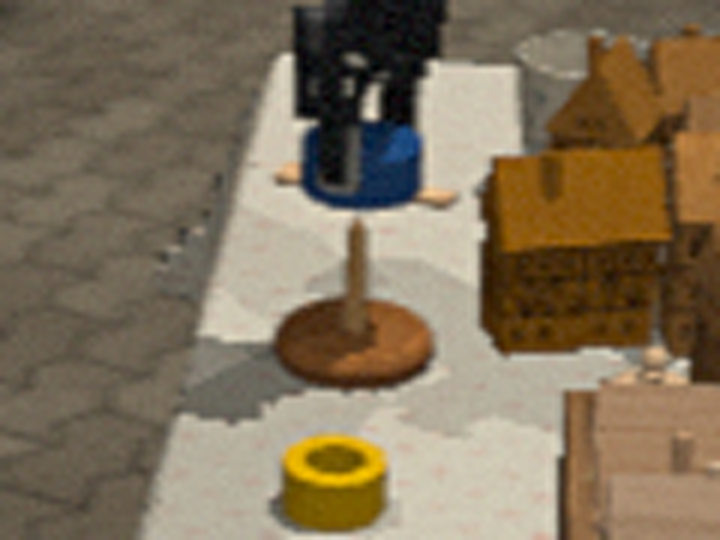

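In the side view the ring hangs centred over the post tip, within about 1 px. I'll apply a (−1, +1) mm correction and come down to just above the foot, watching force.

apply_moves(
  increments=[-1,1,-10,0,0,0,0,-10,0,0,0,0,-10,0,0,0,0,-10,0,0,0,0,0,0,0],
)

```text
time: 8.12
tool_pos: [0.478, 0.2339, 0.0672]
tool_rot: [3.078, -0.619, -0.002]
contact_force: [-0.4, 0.0, -0.5]
width: 0.0654
```

apply_moves(
  increments=[0,0,-10,0,0,0,0,-10,0,0,0,0,-10,0,0,0,0,-5,0,0,0,0,0,0,0],
)

```text
time: 8.75
tool_pos: [0.4783, 0.2342, 0.0328]
tool_rot: [3.079, -0.619, -0.001]
contact_force: [-0.5, -0.2, 0.1]
width: 0.0655
```

```bash
python3 look.py 6 wrist side; python3 -c "
from h import *
im=np.load('side6.npz')['im']; cv2.imwrite('pics/s6z.png',cv2.resize(im[110:200,190:310],None,fx=6,fy=6,interpolation=2))"
```

```text
wrist blue [0.4767 0.2358] 0.0331 [0.039 0.056 0.057] 10620 [  189   188   141   141 12736]
wrist yellow [0.4813 0.089 ] 0.0161 [0.004 0.012 0.02 ] 417 [ 482   82   30   81 1466]
side blue [0.4811 0.2309] 0.0349 [0.032 0.049 0.057] 57 [240 151  19  15 141]
side yellow [0.4783 0.0643] 0.0266 [0.007 0.022 0.029] 93 [237 183  17  15 215]
side red [ 0.5007 -0.1051] 0.0255 [0.007 0.024 0.029] 110 [241 215  19  18 255]
8.85 [0.4787 0.2346 0.0334] y [-0.386 -0.922 -0.   ] z [ 0.  0. -1.] [ 0.2 -0.4 -1.1] 0.0654 [ 0.76  0.46 -0.46  0.   -0.65  0.41]
```

View pics/wrist6.png

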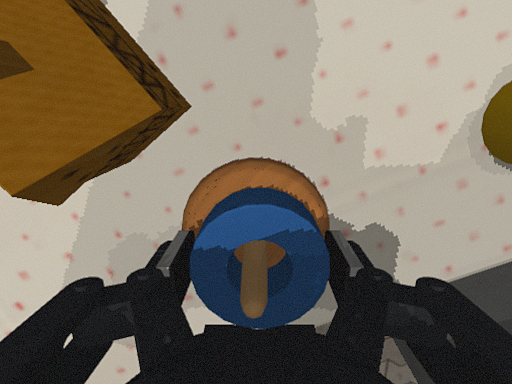

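View pics/s6z.png

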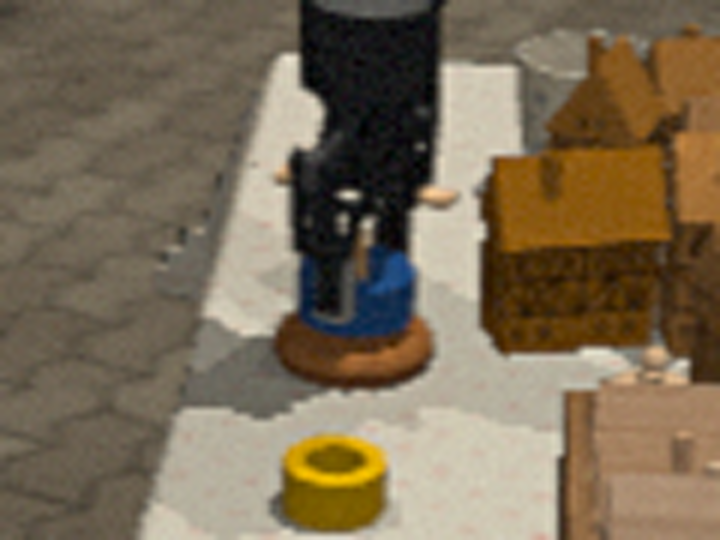

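The post is threaded: the wrist view shows it in the bore at (255,280), and the ring is about 10 mm above the foot. I'll lower slowly until contact.

apply_moves(
  increments=[0,0,-4,0,0,0,0,-4,0,0,0,0,0,0,0],
)

```text
time: 9.22
tool_pos: [0.4783, 0.2342, 0.0249]
tool_rot: [3.079, -0.619, -0.001]
contact_force: [-0.5, 0.1, -0.1]
width: 0.0651
```

apply_moves(
  increments=[0,0,-1,0,0,0,0,0,0,0],
)

```text
time: 9.48
tool_pos: [0.4785, 0.2344, 0.0243]
tool_rot: [-3.08, 0.619, -0.0]
contact_force: [-0.2, 0.1, -0.5]
width: 0.0651
```

apply_moves(
  increments=[0,0,-1,0,0,0,0,0,0,0],
)

```text
time: 9.72
tool_pos: [0.4786, 0.2345, 0.0235]
tool_rot: [-3.08, 0.619, -0.0]
contact_force: [-0.3, -1.1, -0.0]
width: 0.0653
```

apply_moves(
  increments=[0,0,-1,0,0,0,0,0,0,0],
)

```text
time: 9.98
tool_pos: [0.4786, 0.2345, 0.0234]
tool_rot: [-3.08, 0.619, -0.001]
contact_force: [-3.3, -0.7, 6.1]
width: 0.0651
```

apply_moves(
  increments=[0,0,-1,0,0,0,0,0,0,0],
)

```text
time: 10.22
tool_pos: [0.4786, 0.2345, 0.0234]
tool_rot: [-3.08, 0.618, -0.001]
contact_force: [-4.4, -1.3, 14.3]
width: 0.0654
```

Contact force rose to 14 N at the expected height, so the ring is seated. I'll back off slightly, open, and look.

apply_moves(
  increments=[0,0,2,0,0,0,0,0,0,100,0,0,0,0,100,0,0,0,0,100,0,0,0,0,100,0,0,0,0,100],
)

```text
time: 10.98
tool_pos: [0.4785, 0.2344, 0.0232]
tool_rot: [3.08, -0.619, -0.0]
contact_force: [-0.2, -1.3, -0.1]
width: 0.0851
```

apply_moves(
  increments=[0,0,20,0,100,0,0,40,0,100,0,0,50,0,100,0,0,30,0,100,0,-45,0,0,100,0,0,0,0,100],
)

```text
time: 11.72
tool_pos: [0.4779, 0.1875, 0.1637]
tool_rot: [-3.079, 0.623, 0.001]
contact_force: [0.1, 0.7, -1.0]
width: 0.0855
```

```bash
python3 look.py 7 wrist side; python3 -c "
from h import *
im=np.load('side7.npz')['im']; cv2.imwrite('pics/s7z.png',cv2.resize(im[110:200,190:310],None,fx=6,fy=6,interpolation=2))"
```

```text
wrist blue [0.4767 0.2361] 0.033 [0.033 0.046 0.047] 2742 [ 179  166   69   71 3103]
wrist yellow [0.4771 0.0696] 0.0259 [0.011 0.028 0.029] 1568 [ 344  104   62   56 1970]
wrist red [ 0.5081 -0.0788] 0.0001 [0.002 0.002 0.002] 1 [511  36   1   1   1]
side blue [0.4774 0.233 ] 0.0326 [0.024 0.042 0.047] 91 [240 154  19  14 202]
side yellow [0.477  0.0657] 0.025 [0.007 0.022 0.029] 89 [237 183  17  15 216]
side red [ 0.5011 -0.1044] 0.0258 [0.007 0.023 0.029] 115 [241 215  19  18 259]
11.825 [0.4785 0.1891 0.1634] y [-0.387 -0.922 -0.   ] z [ 0.  0. -1.] [0.1 0.7 0.7] 0.0855 [ 0.69  0.26 -0.36 -0.   -0.95  0.48]
```

View pics/wrist7.png

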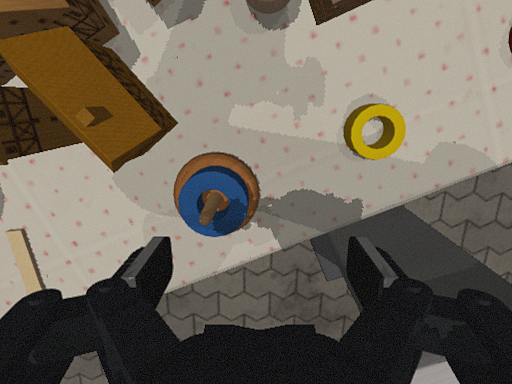

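View pics/s7z.png

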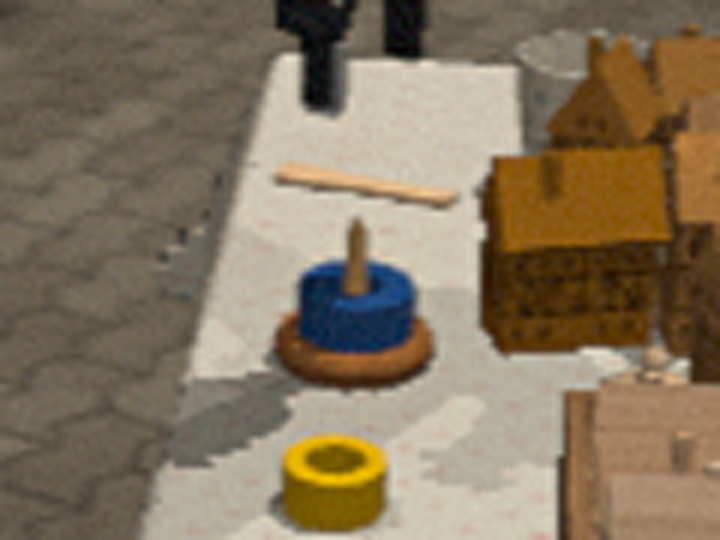

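Blue is home: its top is at 46 mm, it sits flat on the foot, and the stand is upright. Next is yellow at (0.477, 0.067).

apply_moves(
  increments=[0,-50,0,0,100,0,-50,0,0,100,0,-21,-30,0,100,0,0,-40,0,100,0,0,0,0,100],
)

```text
time: 12.45
tool_pos: [0.4767, 0.0678, 0.0908]
tool_rot: [3.076, -0.619, -0.009]
contact_force: [0.6, 0.7, 0.1]
width: 0.0852
```

```bash
python3 look.py 8 wrist
```

```text
wrist blue [0.4827 0.2354] 0.0333 [0.027 0.048 0.049] 2419 [   5  241  106   66 3855]
wrist yellow [0.4789 0.0691] 0.0257 [0.023 0.03  0.031] 2197 [ 224  164   69   72 2361]
wrist red [ 0.503  -0.1009] 0.0257 [0.028 0.03  0.031] 2477 [ 444   34   68   82 2561]
12.5 [0.4784 0.0686 0.0927] y [-0.385 -0.923  0.002] z [-0.002 -0.002 -1.   ] [ 0.4 -0.3  0.8] 0.0853 [ 0.48  0.31 -0.52  0.   -0.75  0.69]
```

View pics/wrist8.png

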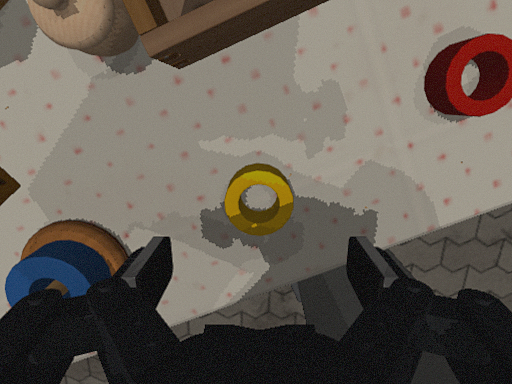

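Yellow at (259,200) is centred between the jaws. I'll descend and grip.

apply_moves(
  increments=[0,0,-30,0,100,0,0,-30,0,100,0,0,-20,0,100,0,0,-7,0,100,0,0,0,0,100,0,0,0,0,0,0,0,0,0,0,0,0,0,0,0,0,0,0,0,0,0,0,0,0,0,0,0,0,0,0,0,0,0,0,0],
  squeeze=40,
)

```text
time: 14.0
tool_pos: [0.4792, 0.0688, 0.0074]
tool_rot: [-3.079, 0.618, -0.003]
contact_force: [-1.2, 1.0, 7.0]
width: 0.0498
```

apply_moves(
  increments=[0,0,10,0,0,0,0,30,0,0,0,0,50,0,0,0,0,50,0,0,0,30,15,0,0,0,45,0,0,0,0,40,0,0,0,0,0,0,0,0],
)

```text
time: 15.0
tool_pos: [0.4785, 0.1854, 0.1618]
tool_rot: [-3.08, 0.614, -0.001]
contact_force: [0.3, 0.4, -0.2]
width: 0.0496
```

```bash
python3 look.py 9 wrist side; python3 -c "
from h import *
im=np.load('side9.npz')['im']; cv2.imwrite('pics/s9z.png',cv2.resize(im[80:200,190:310],None,fx=5,fy=5,interpolation=2))"
```

```text
wrist blue [0.4761 0.2338] 0.0328 [0.031 0.046 0.047] 1908 [ 177  168   70   68 2282]
wrist yellow [0.4765 0.1851] 0.0263 [0.162 0.182 0.183] 5641 [ 206  197  107  116 7784]
wrist red [ 0.5006 -0.0792] 0.001 [0.003 0.004 0.005] 3 [511  45   1   3   3]
side blue [0.4771 0.2302] 0.0334 [0.024 0.041 0.047] 91 [240 154  19  14 204]
side yellow [0.4841 0.183 ] 0.0246 [0.159 0.174 0.183] 33 [245 120  13  14  89]
side red [ 0.5018 -0.106 ] 0.0249 [0.007 0.023 0.029] 120 [241 215  19  18 265]
15.1 [0.478  0.1833 0.1614] y [-0.386 -0.923  0.001] z [-0.001 -0.    -1.   ] [-0.1  0.4 -0. ] 0.0495 [ 0.68  0.26 -0.37 -0.   -0.94  0.49]
```

View pics/wrist9.png

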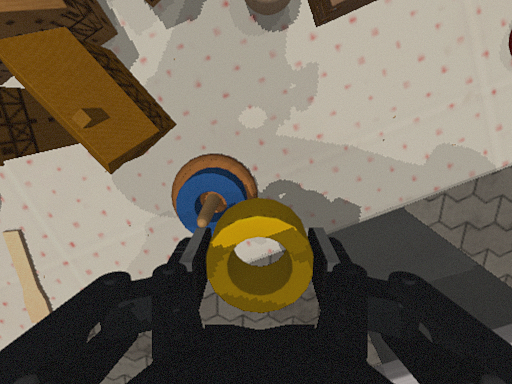

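View pics/s9z.png

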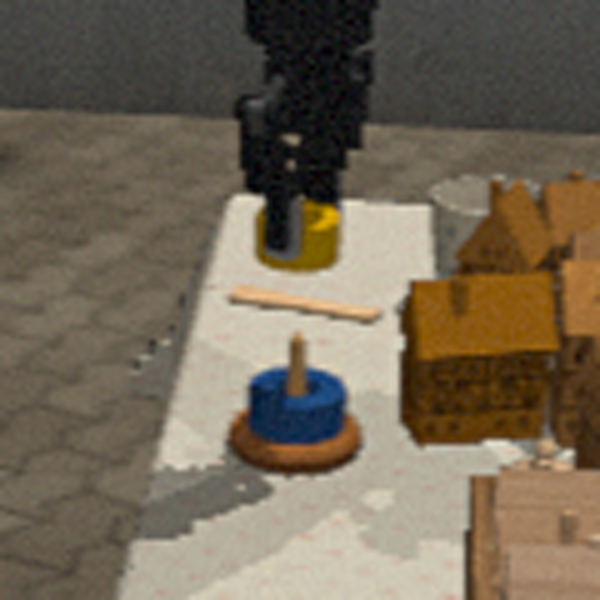

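```bash
python3 - <<'E'
from det import *
for n in ('wrist9','wrist6'):
    z=np.load(n+'.npz'); im,d=z['im'],z['d']
    # camera frame fit; rotate with current camera orientation (level tool in both)
    f,cx,cy,t,R=cal('wrist'); P=cloud((f,cx,cy,t*0,R),d)
    k='yellow' if n=='wrist9' else 'blue'
    m=cv2.erode(cv2.inRange(cv2.cvtColor(im,cv2.COLOR_BGR2HSV),*H[k]),np.ones((3,3)))>0
    q=P[m]; zt=np.percentile(q[:,2],90); q=q[abs(q[:,2]-zt)<.004]
    for _ in range(3):
        A=np.c_[q[:,:2]-q[:,:2].mean(0),np.ones(len(q))]; s=np.linalg.lstsq(A,q[:,2],rcond=None)[0]; e=q[:,2]-A@s; q=q[abs(e)<.0015]
    print(n,s,len(q),e.std(), 'bottom-ish pts', np.percentile(P[m][:,2]-s[2],1))
z=np.load('wrist9.npz'); cv2.imwrite('pics/w9z.png',cv2.resize(z['im'][170:330,160:360],None,fx=4,fy=4,interpolation=0))
E
```

```text
wrist9 [-0.00359025 -0.00087024 -0.12211373] 4400 0.0005600600693143588 bottom-ish pts -0.02040470669766526
wrist6 [-0.00569123 -0.00026083 -0.1201727 ] 9655 0.0005589772174973924 bottom-ish pts -0.019843905209216244
```

View pics/w9z.png

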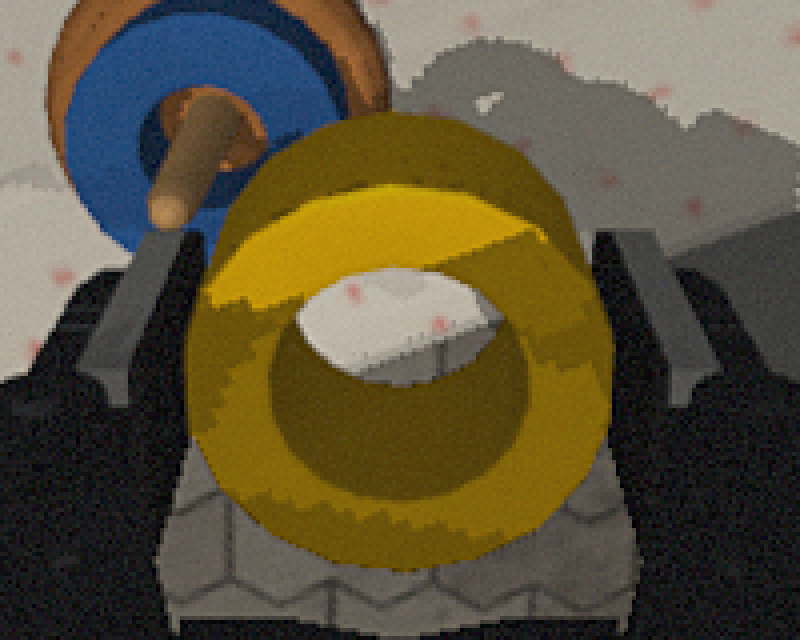

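Yellow is held level (plane tilt under 0.4°), with its underside about 7 mm below the TCP. The stand is (0, +50) mm away, so I'll centre, lower to just above the tip, and check.

apply_moves(
  increments=[0,25,0,0,0,0,25,0,0,0,0,0,-30,0,0,0,0,-24,0,0,0,0,0,0,0],
)

```text
time: 15.72
tool_pos: [0.4774, 0.2325, 0.1056]
tool_rot: [3.076, -0.619, -0.005]
contact_force: [0.4, -0.0, 0.2]
width: 0.0496
```

```bash
python3 look.py 10 wrist side; python3 -c "
from h import *
im=np.load('side10.npz')['im']; cv2.imwrite('pics/s10z.png',cv2.resize(im[100:200,190:310],None,fx=6,fy=6,interpolation=2))"
```

```text
wrist blue [0.4784 0.2363] 0.0324 [0.037 0.048 0.048] 2573 [ 212  159   88   65 2849]
wrist yellow [0.4768 0.2342] 0.0263 [0.108 0.127 0.128] 5594 [ 206  198  107  115 7785]
side blue [0.4783 0.2318] 0.0312 [0.024 0.041 0.047] 93 [240 154  19  14 203]
side yellow [0.4897 0.2298] 0.0242 [0.105 0.12  0.128] 28 [246 132  12  13  75]
side red [ 0.5031 -0.1054] 0.0254 [0.006 0.023 0.029] 113 [241 215  19  18 264]
15.825 [0.479  0.2336 0.1079] y [-0.386 -0.922 -0.   ] z [ 0.001  0.    -1.   ] [-0.2  0.3  1.4] 0.0495 [ 0.76  0.36 -0.38  0.   -0.83  0.42]
```

View pics/wrist10.png

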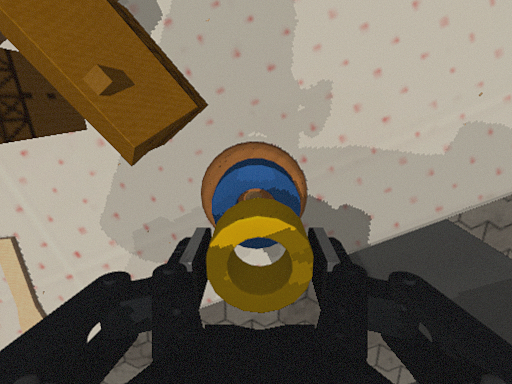

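View pics/s10z.png

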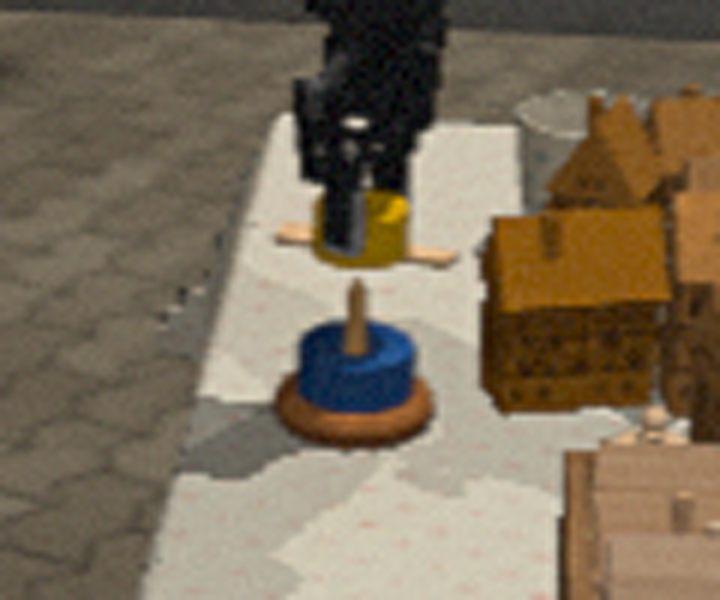

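Yellow is over the post tip, within about 1.5 mm. I'll apply (−1, +1) and lower until it is threaded.

apply_moves(
  increments=[-1,1,-10,0,0,0,0,-10,0,0,0,0,-10,0,0,0,0,-10,0,0,0,0,-4,0,0,0,0,0,0,0],
)

```text
time: 16.58
tool_pos: [0.4774, 0.2343, 0.0629]
tool_rot: [3.079, -0.619, -0.001]
contact_force: [0.0, -0.7, -1.0]
width: 0.0497
```

```bash
python3 look.py 11 wrist; python3 -c "
from h import *
im=np.load('wrist11.npz')['im']; cv2.imwrite('pics/w11z.png',cv2.resize(im[140:330,160:360],None,fx=3,fy=3,interpolation=2))"
```

```text
wrist blue [0.4805 0.2343] 0.0319 [0.031 0.046 0.047] 2327 [ 204  170  109   65 2894]
wrist yellow [0.4764 0.2356] 0.0261 [0.065 0.084 0.085] 5602 [ 206  198  107  115 7793]
16.625 [0.4776 0.2345 0.0633] y [-0.386 -0.922  0.   ] z [ 0. -0. -1.] [ 0.4 -0.5 -1.1] 0.0498 [ 0.76  0.42 -0.43  0.   -0.72  0.41]
```

View pics/w11z.png

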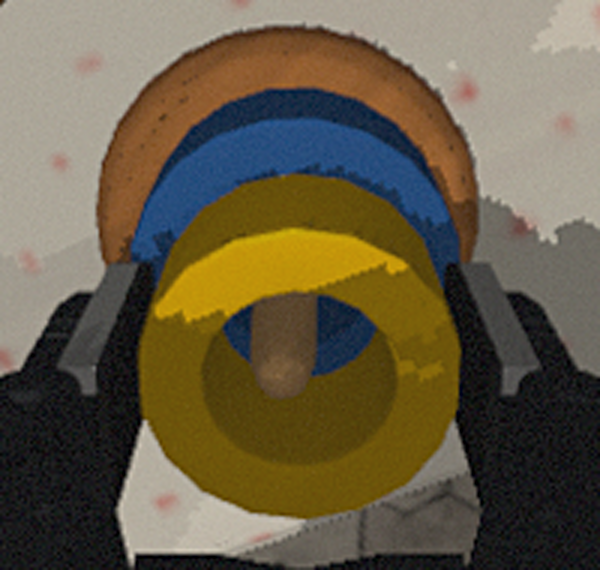

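The post is inside yellow's bore and the ring top is at 84 mm, where home is 74. I'll lower gently.

apply_moves(
  increments=[0,0,-4,0,0,0,0,-3,0,0,0,0,-1,0,0,0,0,0,0,0],
)

```text
time: 17.12
tool_pos: [0.4775, 0.2344, 0.0552]
tool_rot: [3.08, -0.619, -0.0]
contact_force: [-0.6, 0.2, 0.3]
width: 0.0492
```

apply_moves(
  increments=[0,0,-1,0,0,0,0,0,0,0],
)

```text
time: 17.38
tool_pos: [0.4775, 0.2344, 0.0543]
tool_rot: [3.08, -0.619, -0.0]
contact_force: [0.1, -0.3, -0.6]
width: 0.0496
```

apply_moves(
  increments=[0,0,-1,0,0,0,0,0,0,0],
)

```text
time: 17.62
tool_pos: [0.4776, 0.2345, 0.0534]
tool_rot: [-3.08, 0.619, -0.0]
contact_force: [-0.3, -0.2, 0.5]
width: 0.0496
```

apply_moves(
  increments=[0,0,-1,0,0,0,0,0,0,0],
)

```text
time: 17.88
tool_pos: [0.4776, 0.2345, 0.0534]
tool_rot: [-3.08, 0.618, -0.001]
contact_force: [-2.9, -0.9, 7.5]
width: 0.0496
```

Contact at 7.5 N at the expected height. I'll release and retreat.

apply_moves(
  increments=[0,0,1,0,0,0,0,0,0,100,0,0,0,0,100,0,0,0,0,100,0,0,0,0,100,0,0,0,0,100,0,0,0,0,100,0,0,0,0,100],
)

```text
time: 18.88
tool_pos: [0.4775, 0.2344, 0.0533]
tool_rot: [3.08, -0.619, -0.0]
contact_force: [0.1, -0.9, -0.1]
width: 0.0855
```

apply_moves(
  increments=[0,0,20,0,100,0,0,40,0,100,0,0,50,0,100,0,-45,0,0,100,0,-45,0,0,100,0,0,0,0,100,0,0,0,0,100],
)

```text
time: 19.75
tool_pos: [0.4778, 0.1446, 0.1635]
tool_rot: [-3.079, 0.62, -0.001]
contact_force: [-0.3, 0.6, -0.3]
width: 0.0856
```

```bash
python3 look.py 12 wrist side top; python3 -c "
from h import *
im=np.load('side12.npz')['im']; cv2.imwrite('pics/s12z.png',cv2.resize(im[100:240,190:310],None,fx=4,fy=4,interpolation=2))"
```

```text
wrist blue [0.4771 0.2347] 0.0327 [0.028 0.045 0.047] 851 [ 138  183   72   65 1218]
wrist yellow [0.4762 0.2352] 0.0257 [0.055 0.074 0.075] 1327 [ 134  198   61   62 1700]
wrist red [ 0.5012 -0.0989] 0.0249 [0.018 0.028 0.029] 892 [475  18  37  62 991]
side blue [0.4776 0.2268] 0.03 [0.024 0.037 0.046] 39 [240 157  19  11 141]
side yellow [0.476  0.2312] 0.0254 [0.052 0.067 0.075] 53 [242 147  15  13 145]
side red [ 0.5018 -0.1055] 0.0253 [0.007 0.023 0.029] 120 [241 215  19  18 262]
top blue [0.4731 0.2338] 0.0311 [0.029 0.044 0.048] 67 [153 176  27  22 128]
top yellow [0.4719 0.2326] 0.0243 [0.059 0.073 0.075] 114 [154 176  21  18 164]
top red [ 0.4993 -0.1022] 0.0243 [0.019 0.027 0.03 ] 139 [296 165  20  20 199]
19.9 [0.4777 0.1453 0.1632] y [-0.385 -0.923 -0.   ] z [ 0.  0. -1.] [-0.4 -0.4  0.4] 0.0856 [ 0.62  0.24 -0.39  0.   -0.94  0.55]
```

View pics/wrist12.png

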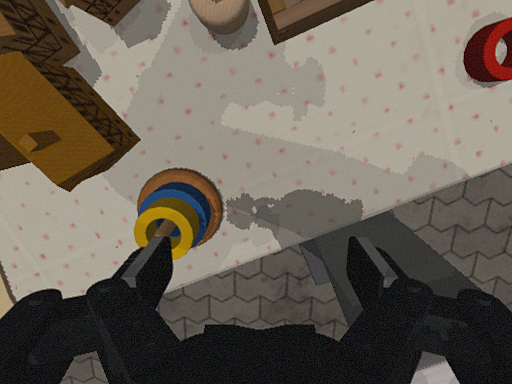

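View pics/s12z.png

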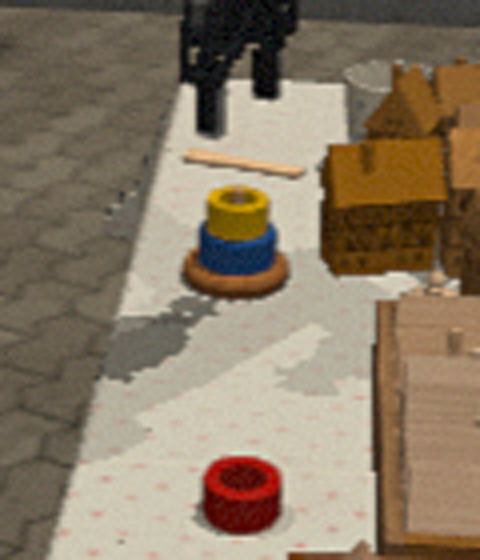

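The tower is complete: yellow's top is at 74–75 mm and blue's at 46–47 mm. The stand is upright, red hasn't moved, and the gripper is clear.

```bash
python3 -c "
from h import *
print(r.sign_off())"
```

```text
the job is handed in; nothing more can be done
None
```

The ring tower is together and handed in. I threaded the blue ring down the post onto the foot and released it, then the yellow ring on top of it and released that too. It took about 20 s of the 61 s allowed.

- **Ring heights:** the blue ring's top measured 46–47 mm (46 expected) and the yellow's 74–75 mm (74 expected).
- **Stand and red ring:** the stand is upright, and the red ring is where it started, to within 1 mm in each camera.
- **Gripper and forces:** the gripper is open and well clear. The highest contact force I read was about 14 N, when seating the blue ring.
- **Disagreements:** the cameras differed by 2–5 mm in horizontal position, so I aligned each ring with the wrist camera and checked it in the side view. The gripper width read 49.6 mm on the 52 mm yellow ring, but the ring was level in the grip and seated properly.

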